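# Set up the sieve shaker and brush out the sieve

## Task

Get the sieve shaker ready: move the tin off its deck and stand it upright in the finds tray, then set the sieve basket over the two pegs, fully home and flat on the deck. With the sieve seated and let go, take the brush that stands in the wooden block, dip its bristles more than halfway down into the sieve without pushing hard, and stand it back down to the bottom of its hole in the block. Set things down rather than letting them fall, and leave everything else where it is.

Things in the scene. Friction and masses are not known exactly. Their poses are not given: they have to be found in the camera images.
- base: Sieve shaker: low grey machine fixed to the table, 160 (x) by 220 (y) mm, its flat steel deck 50 mm above the table. Two upright steel pegs stand on the deck at x = 0, y = +73 and -73 mm: 10 mm diameter, 30 mm tall, the top 9 mm tapering to 3 mm. Origin: centre of the underside; z up.
- base_deck (a point): Centre of the shaker's deck, midway between the pegs, on the deck surface (50 mm above the base's origin); axes as the base's.
- sieve: Loose round steel sieve basket, 0.25 to 0.5 kg: 100 mm wide at the floor, 112 mm at the rim, rim 58 mm high, wall 3 mm, inner floor at z = 5 mm. Two flat ears at the foot (z 0 to 6 mm, 36 mm wide in x) reach out to y = +-95 mm, each with a 13.5 mm through hole at y = +-73 mm. Half a turn makes no difference. Origin: centre of the underside; z up. Starts on the table.
- sieve_bar (a point): Middle of the sieve's straight wooden carrying bar, 100 mm above the sieve's origin. The bar runs over the mouth along the sieve's y: 12 mm wide in x, 16 mm high, 116 mm long, on 12 by 4 mm uprights at y = +-56 mm; the mouth is open on both sides of it. Axes as the sieve's.
- tin: Round closed aluminium tin, 50 mm diameter, 45 mm high, about 0.12 kg, loose; starts on the shaker's deck between the pegs. Origin: centre of its underside; z up.
- tray: Finds tray: open white rectangular tray fixed to the table, 150 (x) by 200 (y) mm outside, walls 5 mm thick and 28 mm high, floor 5 mm thick. The sample jar stands in its -y part. Origin: centre of the underside.
- holder: Wooden block fixed to the table, 70 by 70 by 55 mm high, with one upright blind hole in the middle of its top, 22 mm diameter with a 3 mm chamfer, its bottom 5 mm above the table. Origin: centre of the underside.
- brush: Round brush standing bristles down in the block's hole, 165 mm long, about 50 g: bristles and ferrule 18 mm diameter for the lowest 55 mm (tapering to 10 mm in the last 16 mm at the tip), then a wooden handle of 14 mm diameter from 62 to 165 mm. Origin: centre of the bristle tip; z points along it to the handle end.
- brush_tip (a point): Centre of the bristle tip (the brush's origin).
- jar: Bystander: small closed glass sample jar in the tray, 36 mm diameter, 50 mm high. Origin: centre of the underside.
- flask: Bystander: tall white bottle, 60 mm diameter, 190 mm high. Origin: centre of the underside.
- cup: Bystander: white ceramic cup, 56 mm diameter, 70 mm high. Origin: centre of the underside.
- tape: Bystander: roll of tape lying flat, 70 mm diameter, 24 mm high. Origin: centre of the underside.
- flat_brush: Bystander: a brush lying on the table beyond the shaker, long axis x, about 200 mm long. Not the one to use. Origin: on its underside.
Things that resemble listed ones, but are neither listed nor needed, are in the scene too. There is more than one size of the tray; the job needs the larger.

How it is judged:
By the outcome, as a careful person would: the job done as asked, in the order asked, and still so for the second after the job is handed in, with the robot touching nothing.
It also fails if it takes over 72 s, if anything falls off the work surface, if the arm or the gripper's body presses on something with over 40 N, if the wrist force passes 120 N, or if a joint passes its speed limit or range.

## Robot

A 6-joint arm with a two-finger parallel gripper is mounted at the origin on the work surface. World frame = base frame: x ahead of the robot, y to its left, z up, the work surface at z = 0. Lengths are in m, angles in rad, forces in N, time in s.
With the tool pointing down it reaches from about 0.375 to 0.9 m from the base axis. Payload 3.1 kg.
Tool frame: the origin (TCP) lies midway between the tips of the shut fingers; the grasp point (between the pads) lies 19 mm behind it (pinch_z is the distance from the TCP to the grasp point, in m); y points along the fingers, z is the direction in which the jaws open and shut, and the axes are right-handed (so a half turn about y gives the same grasp; the last joint's range is limited). The gripper opens to 87 mm and grips with 3 to 60 N. Pads are 19 mm wide; open, the fingers measure 117 mm over their backs; the gripper's body (75 mm by 190 mm) begins 51 mm behind the grasp point.
Start: joints at [0.924, 0.527, 1.433, -0, 1.181, -0.178], TCP at [0.282, 0.558, 0.223] pointing down, gripper open.
Joint ranges: [-3.08, 3.08], [-0.75, 2.2], [0.22, 2.44], [-1.43, 4.57], [0, 2.65], [-2.85, 2.85]. Speed limits (rad/s): [2.79, 2.79, 3.14, 3.14, 3.14, 3.14].

## Interface

Orientations are given as a unit quaternion [x, y, z, w].
In Python, from rig import * gives the robot as it stands.
- The arm moves only by the tool drive_tool, never from a script. Its argument "plan" is a list of rows, each a list of 7 numbers: the shift along the tool's x, y, z in mm, then the turn, a rotation vector about the tool's x, y, z in degrees, then the finger opening in mm, from 0 to 87. A call has 1 to 10 rows; each row is the pose to reach, as a shift and turn from the pose commanded when the call began, along the tool's axes at that moment; what a row does not reach only later rows make up. A row lasts 1/10 s, in which the tool goes at most 50 mm and 8.59 degrees, less where a joint would pass 70% of its speed; a pose out of reach is approached as far as the arm can. A call with a gripper value outside its range is refused whole. The fingers move at their own pace and stop on an object; "newtons" is the grip in N (left out, the last holds). Time passes only in rows, so rows that repeat a pose let the fingers close. It gives the time, the measured TCP pose, the force and the opening at its end, in the units of the state.
- get_obs(): the state, without advancing time (a new reading comes with each control period).
- camera(name): name is "scene" or "top" or "wrist"; returns the picture (400x640x3 uint8, blue, green, red); there is no depth.
- get_calibration(name): a dict with "fx", "fy", "cx", "cy" (pixels), "origin" and "rotation" of the camera in the world; the wrist camera has in their place "tool_from_camera" (4x4, takes a point from camera to tool coordinates, whose origin is the TCP and whose axes are the tool frame's). Camera axes: x right, y down, z forward; pixel columns grow to the right and rows downward; lengths in m; the calibration is good to about 2 mm. A picture is of the moment at which its call begins: read the wrist's pose just before it. get_calibration takes no time and is no camera call.
- hand_in(): hands the job in, once; it reports no verdict.
Trained networks look in the newest picture that a camera, given by its name, has taken for a name from the list of things; names that differ only in an ending like _2 or _b are one class to them, and where a whole thing is asked for, a point or a joint stands for the part that bears it (a point fixed in the world has none). Each returns a list of dicts, best first, with "conf" (0 to 1); they miss things now and then, are a little off and sometimes report something else, mostly with a low value. They report only what shows in the picture. A call takes as long as a camera call. They do not tell look-alikes from the thing itself.
- spot_in(camera, target): "location" ([column, row] in pixels, amid what is visible of it).
- mark_of(camera, target): "location" ([column, row] in pixels: a listed point, or the origin of a listed thing).
The state is a dict: "time": time; "q": joint angles; "joint_velocities": joint speeds; "joint_torque": joint torques, N m; "position": TCP position; "tool_rot": TCP orientation; "ft_force": force on the tool from outside, world axes, zero at the start; "moment": the same for the moment, N m; "grip_width": finger opening in m.
Only numpy, scipy, OpenCV 4.12 (cv2) and the standard library are available. Lean on these libraries where they do the work, as an engineer would, in place of code of your own. Each camera call takes 0.05 s, during which the arm holds its last target. There are 200 camera calls.

## Working session

There is one attempt and no reset: what is moved stays moved. The work goes in short steps, Python scripts to look and compute and a tool call to move; the robot and the scene stay as the last step left them, time stands still between calls to the robot, and variables do not carry over. Pictures are saved under pics/ and viewed, about 8 in all and at most 12, crops included, and the job is handed in when it is done.

Besides the shell and the picture viewer there is one more tool, called after "Emit:" by a JSON object that holds its "op" and its "data", one argument or row to a line. drive_tool: Moves the arm, as the interface text tells. Its arguments: {"type":"object","properties":{"plan":{"type":"array","items":{"type":"array","items":{"type":"number"}}},"newtons":{"type":"number"}},"required":["plan"]}

```bash
mkdir -p pics; ls; python3 - <<'E'
from rig import *
import cv2
o=get_obs();print(o)
for c in("scene","top"):
    cv2.imwrite(f"pics/{c}0.png",camera(c));print(c,get_calibration(c))
    for t in ["base","base_deck","sieve","sieve_bar","tin","tray","holder","brush","brush_tip","jar","flask","cup","tape","flat_brush"]:
        print(t,[(round(d["conf"],2),[round(float(v)) for v in d["location"]]) for d in mark_of(c,t)][:4])
print(get_calibration("wrist"))
print(get_obs()["time"])
E
```

```text
pics
{'time': 0.0, 'q': array([ 9.24497203e-01,  5.28452870e-01,  1.43392016e+00,  2.45585579e-05,
        1.18138766e+00, -1.78495922e-01]), 'joint_velocities': array([ 0.00153369, -0.00085275, -0.00011611,  0.00021618, -0.00018763,
        0.00093355]), 'joint_torque': array([-3.54104659e-04, -4.40038526e+01, -1.76595175e+01,  6.31593168e-02,
        5.79993508e-02, -1.25380025e-04]), 'position': array([0.28134192, 0.55726865, 0.22157413]), 'tool_rot': array([ 0.68854978, -0.16420712,  0.16357795, -0.68715171]), 'ft_force': array([-0.10305012,  0.30921306,  0.04173693]), 'moment': array([ 0.02642631, -0.03197967,  0.00858694]), 'grip_width': 0.08721371727135874}
scene {'fx': 431.19992938931875, 'fy': 431.19992938931875, 'cx': 318.2984896365082, 'cy': 192.90933336881267, 'origin': array([1.44005361, 0.09426644, 0.70356025]), 'rotation': array([ 0.58609065,  0.65054106, -0.3575562 , -0.32472702])}
base [(0.77, [310, 229]), (0.63, [268, 198]), (0.19, [414, 264])]
base_deck [(0.7, [310, 213]), (0.66, [417, 264])]
sieve [(0.7, [454, 222])]
sieve_bar [(0.79, [460, 191])]
tin [(0.67, [319
[... 768 characters left out ...]
0.74, [230, 148])]
brush [(0.42, [228, 147])]
brush_tip []
jar [(0.59, [480, 223])]
flask [(0.56, [420, 159]), (0.56, [324, 190])]
cup [(0.83, [266, 246]), (0.3, [458, 209])]
tape [(0.87, [380, 244])]
flat_brush [(0.64, [310, 110])]
{'fx': 292.3679517264685, 'fy': 292.3679517264685, 'cx': 321.65332779973517, 'cy': 203.6957452339882, 'tool_from_camera': array([[-5.48041614e-04,  9.68718450e-01,  2.48161771e-01,
        -6.77414845e-02],
       [ 3.41838008e-04, -2.48161613e-01,  9.68718585e-01,
        -1.62270576e-01],
       [ 9.99999791e-01,  6.15729222e-04, -1.95141895e-04,
        -2.30405144e-04],
       [ 0.00000000e+00,  0.00000000e+00,  0.00000000e+00,
         1.00000000e+00]])}
1.5
```

View pics/scene0.png

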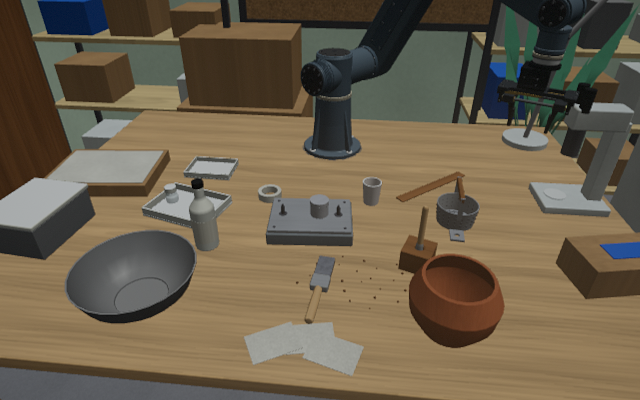

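View pics/top0.png

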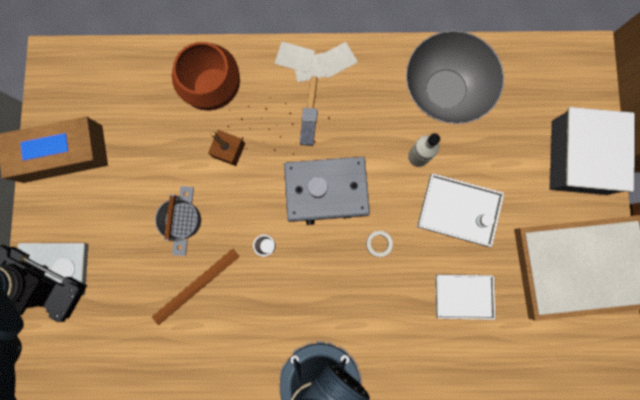

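```bash
cat > h.py <<'E'
import numpy as np, cv2
from rig import *
from scipy.spatial.transform import Rotation as R
def cam(name,obs=None):
    c=get_calibration(name); K=np.array([[c["fx"],0,c["cx"]],[0,c["fy"],c["cy"]],[0,0,1]])
    if name=="wrist":
        T=c["tool_from_camera"]; A=R.from_quat(obs["tool_rot"]).as_matrix()
        return K,A@T[:3,:3],obs["position"]+A@T[:3,3]
    return K,R.from_quat(c["rotation"]).as_matrix(),np.array(c["origin"])
def proj(C,P):
    K,A,o=C; p=(np.atleast_2d(P)-o)@A@K.T; return p[:,:2]/p[:,2:]
def plane(C,px,z):
    K,A,o=C; px=np.atleast_2d(px).astype(float); d=np.c_[px,np.ones(len(px))]@np.linalg.inv(K).T@A.T
    return o+d*((z-o[2])/d[:,2])[:,None]
E
python3 - <<'E'
from h import *
im=cv2.imread("pics/top0.png")
def crop(x,y):
    c=cv2.resize(im[y:y+75,x:x+100],(400,300),interpolation=cv2.INTER_CUBIC)
    for i in range(0,100,10):
        cv2.line(c,(i*4,0),(i*4,8 if i%50 else 16),(0,255,255),1)
        if i<75: cv2.line(c,(0,i*4),(8 if i%50 else 16,i*4),(0,255,255),1)
    return c
cv2.imwrite("pics/m1.png",np.vstack([np.hstack([crop(277,150),crop(135,182)]),np.hstack([crop(411,172),crop(180,115)])]))
t,s=cam("top"),cam("scene")
def show(n,a,z,b): 
    print(n,plane(t,a,z).round(4)[0,:2],plane(s,b,z).round(4)[0,:2])
show("deck",[325,189],.05,[310,213]);show("sieve",[184,220],0,[454,222]);show("bar",[171,217],.1,[460,191])
show("tin",[319,190],.05,[319,213]);show("tray",[457,210],0,[192,212]);show("holder",[230,148],0,[413,266])
show("jar",[480,223],.005,[171,199]);show("flask",[420,159],0,[207,247]);show("cup",[266,246],0,[370,204]);show("tape",[380,244],0,[270,196])
E
```

```text
deck [ 0.5065 -0.0146] [ 0.5104 -0.021 ]
sieve [0.4304 0.3735] [0.4398 0.3716]
bar [0.4296 0.3726] [0.438  0.3707]
tin [0.5039 0.0013] [0.5078 0.0027]
tray [ 0.4541 -0.3753] [ 0.4703 -0.3651]
holder [0.6321 0.2517] [0.6344 0.2437]
jar [ 0.4178 -0.4345] [ 0.4184 -0.4472]
flask [ 0.5973 -0.2787] [ 0.6175 -0.2728]
cup [0.3583 0.147 ] [0.3745 0.1401]
tape [ 0.3624 -0.1628] [ 0.3631 -0.1606]
```

View pics/m1.png

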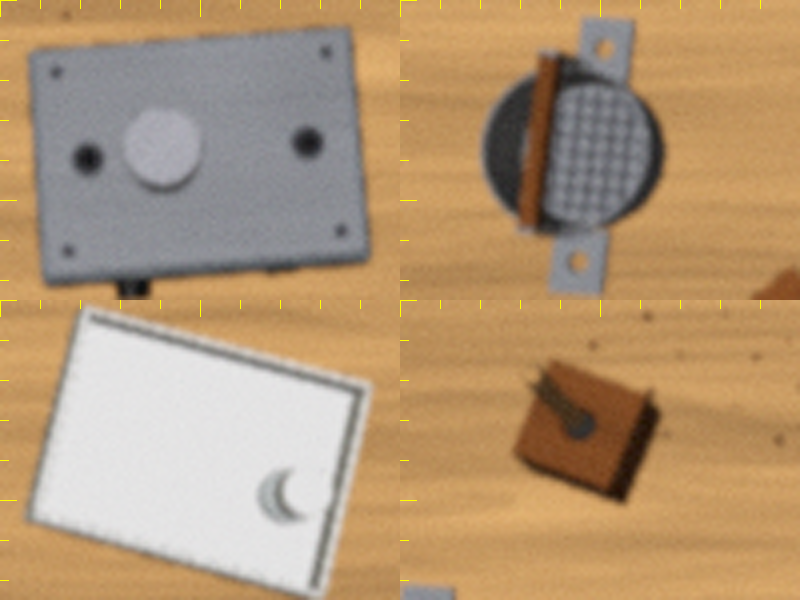

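```bash
python3 - <<'E'
from h import *
t=cam("top")
def p(n,pts,z):
    P=plane(t,pts,z)[:,:2]; d=P[0]-P[1] if len(P)>1 else [1,0]
    print(n,P.round(4).tolist(),"mid",P.mean(0).round(4),"len",np.linalg.norm(d).round(4),"ang",np.degrees(np.arctan2(d[1],d[0])).round(1))
p("pegs",[[299,189.5],[353.75,185.75]],.065)
p("ears",[[186.25,193.75],[179.5,247.5]],.006)
p("bar",[[172.5,195.5],[166.75,239.5]],.108)
p("tin",[[317.75,186.75]],.095)
p("tray",[[431.75,173.25],[503.75,192.75],[491.5,246.5],[418,227]],.028)
p("hole",[[224.75,146.25]],.055);p("brushtop",[[215.5,134.5]],.17)
o=get_obs();print(R.from_quat(o["tool_rot"]).as_matrix().round(3))
E
```

```text
pegs [[0.5032, 0.0532], [0.5123, -0.0899]] mid [ 0.5078 -0.0184] len 0.1433 ang 93.6
ears [[0.5023, 0.3679], [0.3552, 0.3809]] mid [0.4287 0.3744] len 0.1477 ang -5.0
bar [[0.4831, 0.3681], [0.373, 0.3779]] mid [0.428 0.373] len 0.1106 ang -5.1
tin [[0.5054, 0.0033]] mid [0.5054 0.0033] len 1.0 ang 0.0
tray [[0.5514, -0.3032], [0.4971, -0.4941], [0.3538, -0.4537], [0.4062, -0.2615]] mid [ 0.4521 -0.3781] len 0.1985 ang 74.1
hole [[0.6229, 0.2529]] mid [0.6229 0.2529] len 1.0 ang 0.0
brushtop [[0.6221, 0.2474]] mid [0.6221 0.2474] len 1.0 ang 0.0
[[ 0.893 -0.     0.451]
 [-0.451 -0.     0.893]
 [ 0.    -1.    -0.   ]]
```

Scene reading: larger tray at top (461,210), with the smaller decoy at (465,297). Tin on the deck at (318,187), which could be confused with the cup (264,246) or the jar (482,221). Upright brush in the block at (222,143); the flat brush at (310,125) is not the one to use. Sieve at (183,220), with the bowl (455,77) and pot (206,75) as look-alikes. The crop confirms these choices.

Emit:
{"op": "drive_tool", "data": {
  "plan": [
    [360,33,-315,0,48,0,87],
    [360,33,-315,0,48,0,87],
    [360,33,-315,0,48,0,87],
    [360,33,-315,0,48,0,87],
    [360,33,-315,0,48,0,87],
    [360,33,-315,0,48,0,87],
    [360,33,-315,0,48,0,87],
    [360,33,-315,0,48,0,87],
    [360,33,-315,0,48,0,87],
    [360,33,-315,0,48,0,87]
  ]
}}

```text
time: 2.5
position: [0.4627, 0.1112, 0.1897]
tool_rot: [-0.561, 0.43, -0.431, 0.561]
ft_force: [-0.2, 0.0, -0.2]
grip_width: 0.0872
```

```bash
cat >> h.py <<'E'
def jaw(o): 
    z=R.from_quat(o["tool_rot"]).as_matrix()[:,2]; return np.degrees(np.arctan2(z[1],z[0]))
def go(xyz,ang,o=None):
    """numbers for drive_tool: to world xyz with tool straight down, jaw at ang deg"""
    o=o or get_obs(); A=R.from_quat(o["tool_rot"]).as_matrix(); a=np.radians(ang)
    z=np.array([np.cos(a),np.sin(a),0]); y=np.array([0,0,-1.]); B=np.c_[np.cross(y,z),y,z]
    print("t",round(float(o["time"]),2),"pos",o["position"].round(4),"jaw",jaw(o).round(1),"w",round(float(o["grip_width"]),4),"F",o["ft_force"].round(1))
    print("  go",(A.T@(np.array(xyz)-o["position"])*1000).round(1),R.from_matrix(A.T@B).as_rotvec(degrees=True).round(2))
E
python3 -c "
from h import *
go([.505,.003,.18],3.6)"
```

```text
t 2.5 pos [0.4627 0.1112 0.1897] jaw 15.0 w 0.0872 F [-0.2  0.  -0.2]
  go [115.5   9.8  12.7] [-0.09 11.44  0.05]
```

Emit:
{"op": "drive_tool", "data": {
  "plan": [
    [116,10,13,0,11.4,0,87],
    [116,10,13,0,11.4,0,87],
    [116,10,13,0,11.4,0,87],
    [116,10,13,0,11.4,0,87],
    [116,10,13,0,11.4,0,87]
  ]
}}

```text
time: 3.0
position: [0.5032, 0.0064, 0.1794]
tool_rot: [0.516, -0.484, 0.483, -0.516]
ft_force: [0.3, 1.3, -0.9]
grip_width: 0.087
```

```bash
python3 - <<'E'
from h import *
o=get_obs(); im=camera("wrist"); C=cam("wrist",o)
for t,z in(("tin",.05),("base_deck",.05)):
    for d in mark_of("wrist",t)[:2]: print(t,d["conf"],np.round(d["location"]),plane(C,d["location"],z).round(4)[0])
for n,P in dict(tintop=[.5054,.0033,.095],p1=[.5032,.0532,.08],p2=[.5123,-.0899,.08]).items():
    u=proj(C,P)[0]; print(n,u.round(1)); cv2.drawMarker(im,tuple(int(v) for v in u),(0,0,255),1,8)
cv2.imwrite("pics/w1.png",im)
go([.505,.003,.062],3.6,o)
E
```

```text
tin 0.87 [326. 201.] [0.5071 0.0025 0.05  ]
tintop [324.4 212. ]
p1 [325.7 153. ]
p2 [324.8 297.2]
t 3.0 pos [0.5032 0.0064 0.1794] jaw 3.8 w 0.087 F [ 0.3  1.3 -0.9]
  go [  3.7 117.4   1.7] [ 0.08  0.17 -0.06]
```

View pics/w1.png

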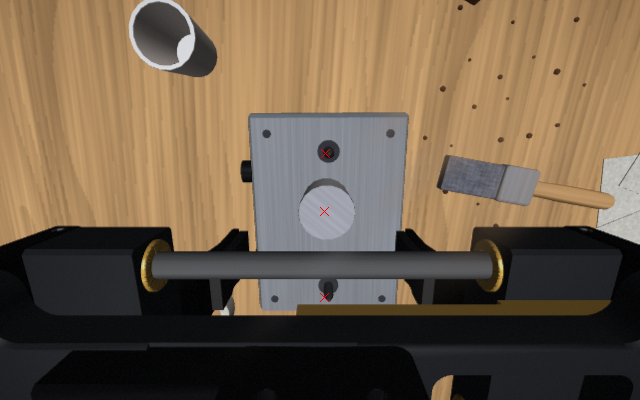

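The wrist view shows the tin top at (327,212), with pegs at (328,152) and (327,292), all within about 2 mm of my estimates. Now descending to grasp the tin.

Emit:
{"op": "drive_tool", "data": {
  "plan": [
    [3,40,3,0,0,0,87],
    [3,80,3,0,0,0,87],
    [3,105,3,0,0,0,87],
    [3,117,3,0,0,0,87],
    [3,117,3,0,0,0,87],
    [3,117,3,0,0,0,40],
    [3,117,3,0,0,0,40],
    [3,117,3,0,0,0,40],
    [3,117,3,0,0,0,40],
    [3,117,3,0,0,0,40]
  ],
  "newtons": 15
}}

```text
time: 4.15
position: [0.5075, 0.0029, 0.0631]
tool_rot: [-0.516, 0.483, -0.484, 0.516]
ft_force: [0.6, 0.0, 1.0]
grip_width: 0.0545
```

```bash
python3 -c "
from h import *
go([.507,.003,.19],3.6)
go([.455,-.333,.19],-16)"
```

```text
t 4.15 pos [0.5075 0.0029 0.0631] jaw 3.8 w 0.0545 F [0.6 0.  1. ]
  go [-1.000e-01 -1.269e+02 -4.000e-01] [-0.06  0.19  0.02]
t 4.15 pos [0.5075 0.0029 0.0631] jaw 3.8 w 0.0545 F [0.6 0.  1. ]
  go [ 331.7 -126.9  -74.5] [-7.000e-02  1.979e+01  1.000e-02]
```

Emit:
{"op": "drive_tool", "data": {
  "plan": [
    [0,0,0,0,0,0,40],
    [0,0,0,0,0,0,40],
    [0,0,0,0,0,0,40],
    [0,-10,0,0,0,0,40],
    [0,-50,0,0,0,0,40],
    [0,-95,0,0,0,0,40],
    [25,-127,-6,0,2,0,40],
    [65,-127,-15,0,5,0,40],
    [110,-127,-25,0,7,0,40],
    [155,-127,-35,0,9,0,40]
  ]
}}

```text
time: 5.15
position: [0.482, -0.155, 0.1905]
tool_rot: [0.477, -0.522, 0.523, -0.477]
ft_force: [0.7, 0.3, -1.4]
grip_width: 0.0468
```

```bash
python3 -c "
from h import *
go([.455,-.333,.17],-16)"
```

```text
t 5.15 pos [ 0.482  -0.155   0.1905] jaw -5.2 w 0.0468 F [ 0.7  0.3 -1.4]
  go [179.7  20.6 -10.8] [-0.05 10.79  0.02]
```

Emit:
{"op": "drive_tool", "data": {
  "plan": [
    [40,0,-3,0,3,0,40],
    [85,5,-5,0,6,0,40],
    [130,10,-8,0,10.8,0,40],
    [165,15,-10,0,10.8,0,40],
    [180,20,-11,0,10.8,0,40],
    [180,20,-11,0,10.8,0,40]
  ]
}}

```text
time: 5.75
position: [0.4545, -0.3336, 0.169]
tool_rot: [-0.425, 0.566, -0.565, 0.425]
ft_force: [-0.0, 0.6, -0.9]
grip_width: 0.0473
```

```bash
python3 - <<'E'
from h import *
o=get_obs(); im=camera("wrist"); C=cam("wrist",o)
for t,z in(("tin",o["position"][2]-.013),("jar",.005),("tray",0)):
    for d in mark_of("wrist",t)[:2]: print(t,d["conf"],np.round(d["location"]),plane(C,d["location"],z).round(4)[0])
c=np.array([[.5514,-.3032,.028],[.4971,-.4941,.028],[.3538,-.4537,.028],[.4062,-.2615,.028]])
for u in proj(C,c): cv2.drawMarker(im,tuple(int(v) for v in u),(0,0,255),1,8)
cv2.imwrite("pics/w2.png",im)
go([.455,-.333,.018],-16,o)
E
```

```text
tin 0.76 [323. 237.] [ 0.455  -0.3334  0.156 ]
tin 0.32 [441. 100.] [ 0.5424 -0.2727  0.156 ]
t 5.75 pos [ 0.4545 -0.3336  0.169 ] jaw -16.2 w 0.0473 F [-0.   0.6 -0.9]
  go [ -0.7 151.    0.5] [ 0.05 -0.17 -0.03]
```

View pics/w2.png

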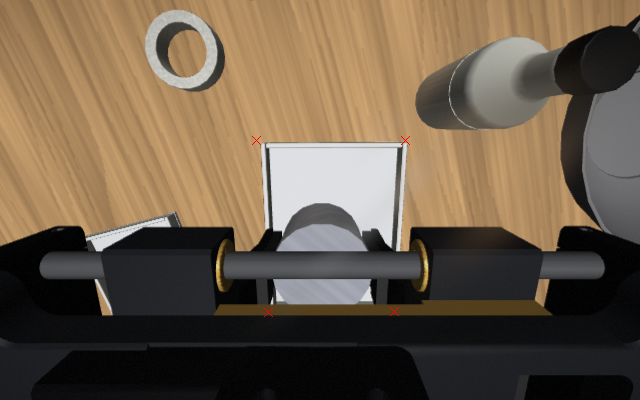

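Tin held upright at (323,250) over the tray's free +y part; the larger tray is at (262..407,146). Lowering.

Emit:
{"op": "drive_tool", "data": {
  "plan": [
    [-1,45,0,0,0,0,40],
    [-1,90,0,0,0,0,40],
    [-1,125,0,0,0,0,40],
    [-1,140,0,0,0,0,40],
    [-1,146,0,0,0,0,40],
    [-1,148,0,0,0,0,40],
    [-1,150,0,0,0,0,40],
    [-1,150,0,0,0,0,40]
  ]
}}

```text
time: 6.75
position: [0.4563, -0.3315, 0.0206]
tool_rot: [0.426, -0.564, 0.565, -0.426]
ft_force: [0.2, -0.2, -0.7]
grip_width: 0.0471
```

Emit:
{"op": "drive_tool", "data": {
  "plan": [
    [0,1,0,0,0,0,40],
    [0,1,0,0,0,0,40]
  ]
}}

```text
time: 6.95
position: [0.4558, -0.3316, 0.0192]
tool_rot: [0.425, -0.564, 0.565, -0.426]
ft_force: [-0.1, 0.4, -1.3]
grip_width: 0.0471
```

Emit:
{"op": "drive_tool", "data": {
  "plan": [
    [0,1,0,0,0,0,40],
    [0,1,0,0,0,0,40]
  ]
}}

```text
time: 7.15
position: [0.4556, -0.3315, 0.0178]
tool_rot: [0.425, -0.565, 0.565, -0.425]
ft_force: [0.2, 0.8, -0.1]
grip_width: 0.0472
```

Emit:
{"op": "drive_tool", "data": {
  "plan": [
    [0,1,0,0,0,0,40],
    [0,1,0,0,0,0,40]
  ]
}}

```text
time: 7.35
position: [0.4556, -0.3315, 0.0177]
tool_rot: [0.426, -0.564, 0.565, -0.426]
ft_force: [-0.2, 2.1, 7.1]
grip_width: 0.0474
```

Emit:
{"op": "drive_tool", "data": {
  "plan": [
    [0,-1,0,0,0,0,70],
    [0,-1,0,0,0,0,70],
    [0,-1,0,0,0,0,70],
    [0,-1,0,0,0,0,70],
    [0,-10,0,0,0,0,70],
    [0,-40,0,0,0,0,70],
    [0,-85,0,0,0,0,70],
    [0,-130,0,0,0,0,70],
    [0,-175,0,0,0,0,70],
    [0,-200,0,0,0,0,70]
  ]
}}

```text
time: 8.35
position: [0.4567, -0.3323, 0.2212]
tool_rot: [0.425, -0.562, 0.567, -0.426]
ft_force: [0.3, -0.6, -0.5]
grip_width: 0.0704
```

```bash
python3 - <<'E'
from h import *
o=get_obs(); C=cam("wrist",o); camera("wrist")
for d in mark_of("wrist","tin")[:2]: print(d["conf"],np.round(d["location"]),plane(C,d["location"],.005).round(4)[0])
camera("top")
for d in mark_of("top","tin")[:2]: print(d["conf"],np.round(d["location"]),plane(cam("top"),d["location"],.005).round(4)[0])
go([.5,0,.2],20,o)
go([.429,.374,.2],85,o)
E
```

```text
0.81 [318. 180.] [ 0.4536 -0.3303  0.005 ]
0.73 [441. 211.] [ 0.4519 -0.3305  0.005 ]
t 8.35 pos [ 0.4567 -0.3323  0.2212] jaw -16.0 w 0.0704 F [ 0.3 -0.6 -0.5]
  go [-331.4   19.8  -50. ] [ -0.25 -36.     0.29]
t 8.35 pos [ 0.4567 -0.3323  0.2212] jaw -16.0 w 0.0704 F [ 0.3 -0.6 -0.5]
  go [-671.4   17.7 -221.3] [-6.00e-02 -1.01e+02  4.30e-01]
```

Emit:
{"op": "drive_tool", "data": {
  "plan": [
    [-440,18,-145,0,-66,0,60],
    [-440,18,-145,0,-66,0,60],
    [-440,18,-145,0,-66,0,60],
    [-440,18,-145,0,-66,0,60],
    [-440,18,-145,0,-66,0,60],
    [-440,18,-145,0,-66,0,60],
    [-440,18,-145,0,-66,0,60],
    [-440,18,-145,0,-66,0,60],
    [-440,18,-145,0,-66,0,60],
    [-440,18,-145,0,-66,0,60]
  ]
}}

```text
time: 9.55
position: [0.4346, 0.1356, 0.1967]
tool_rot: [0.665, -0.242, 0.238, -0.665]
ft_force: [-0.7, -0.4, -0.9]
grip_width: 0.0602
```

```bash
python3 -c "
from h import *
go([.429,.374,.2],85)"
```

```text
t 9.55 pos [0.4346 0.1356 0.1967] jaw 50.3 w 0.0602 F [-0.7 -0.4 -0.9]
  go [-156.7   -3.1  179.7] [  0.07 -34.73  -0.31]
```

Emit:
{"op": "drive_tool", "data": {
  "plan": [
    [-157,-3,180,0,-34.7,0,60],
    [-157,-3,180,0,-34.7,0,60],
    [-157,-3,180,0,-34.7,0,60],
    [-157,-3,180,0,-34.7,0,60],
    [-157,-3,180,0,-34.7,0,60],
    [-157,-3,180,0,-34.7,0,60],
    [-157,-3,180,0,-34.7,0,60]
  ]
}}

```text
time: 10.25
position: [0.4313, 0.3703, 0.1994]
tool_rot: [0.707, -0.033, 0.031, -0.705]
ft_force: [0.8, -0.9, 0.4]
grip_width: 0.0603
```

```bash
python3 - <<'E'
from h import *
o=get_obs(); im=camera("wrist"); C=cam("wrist",o)
for t,z in(("sieve",0),("sieve_bar",.1)):
    for d in mark_of("wrist",t)[:2]: print(t,d["conf"],np.round(d["location"]),plane(C,d["location"],z).round(4)[0])
cv2.imwrite("pics/w3.png",im)
for P in ([.4831,.3681,.108],[.373,.3779,.108],[.5023,.3679,.006],[.3552,.3809,.006]):
    cv2.drawMarker(im,tuple(int(v) for v in proj(C,P)[0]),(0,0,255),1,8)
cv2.imwrite("pics/w3m.png",im)
import pickle;pickle.dump(C,open("C3.pkl","wb"))
go([.429,.374,.083],85,o)
E
```

```text
sieve 0.73 [328. 185.] [0.4317 0.3768 0.    ]
sieve_bar 0.57 [328. 202.] [0.4288 0.3755 0.1   ]
t 10.25 pos [0.4313 0.3703 0.1994] jaw 84.8 w 0.0603 F [ 0.8 -0.9  0.4]
  go [ -2.2 116.4   3.9] [ 0.18 -0.18 -0.21]
```

View pics/w3m.png

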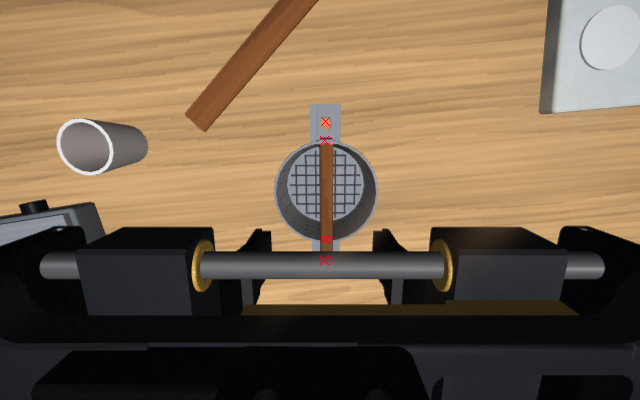

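```bash
python3 - <<'E'
from h import *
import pickle;C=pickle.load(open("C3.pkl","rb"))
im=cv2.imread("pics/w3.png");h=cv2.cvtColor(im,cv2.COLOR_BGR2HSV)
def edges(rows,z,lo,hi,f):
    P=[]
    for r in rows:
        c=np.where(f(im[r].astype(int),h[r].astype(int)))[0]; c=c[(c>lo)&(c<hi)]
        P.append([c.mean(),r,len(c)])
    P=np.array(P); W=plane(C,P[:,:2],z)[:,:2]; d=np.polyfit(W[:,0],W[:,1],1)
    print(P[::6].round(1).tolist(),"ang",np.degrees(np.arctan(d[0])).round(2),"y at .429",np.polyval(d,.429).round(4))
edges(range(150,236,3),.108,305,345,lambda b,H:(b[:,2]-b[:,0]>35))
g=lambda b,H:(abs(b[:,2]-b[:,0])<15)&(b.mean(1)>60)
edges(range(107,140,2),.006,300,350,lambda b,H:(H[:,1]<50))
E
```

```text
[[326.0, 150.0, 13.0], [326.0, 168.0, 13.0], [326.0, 186.0, 13.0], [326.0, 204.0, 13.0], [326.0, 222.0, 13.0]] ang -4.9 y at .429 0.374
[[325.0, 107.0, 31.0], [324.8, 119.0, 23.0], [325.0, 131.0, 31.0]] ang -4.97 y at .429 0.3738
```

Emit:
{"op": "drive_tool", "data": {
  "plan": [
    [-1.5,40,4,0,-0.2,0,60],
    [-1.5,80,4,0,-0.2,0,60],
    [-1.5,105,4,0,-0.2,0,50],
    [-1.5,118,4,0,-0.2,0,40],
    [-1.5,118,4,0,-0.2,0,30],
    [-1.5,118,4,0,-0.2,0,22],
    [-1.5,118,4,0,-0.2,0,16],
    [-1.5,118,4,0,-0.2,0,8],
    [-1.5,118,4,0,-0.2,0,5],
    [-1.5,118,4,0,-0.2,0,5]
  ],
  "newtons": 40
}}

```text
time: 11.4
position: [0.4321, 0.3745, 0.0844]
tool_rot: [0.706, -0.031, 0.032, -0.706]
ft_force: [0.4, -1.8, 3.2]
grip_width: 0.0118
```

Emit:
{"op": "drive_tool", "data": {
  "plan": [
    [0,0,0,0,0,0,5],
    [0,0,0,0,0,0,5],
    [0,0,0,0,0,0,5]
  ]
}}

```text
time: 11.7
position: [0.4321, 0.3744, 0.0844]
tool_rot: [0.706, -0.031, 0.032, -0.706]
ft_force: [-1.3, -2.2, 6.7]
grip_width: 0.0116
```

```bash
python3 -c "
from h import *
go([.43,.374,.19],85)
go([.5075,-.018,.2],3.6)"
```

```text
t 11.7 pos [0.4321 0.3744 0.0844] jaw 84.9 w 0.0116 F [-1.3 -2.2  6.7]
  go [  -2.  -105.6   -0.6] [ 0.01 -0.09  0.05]
t 11.7 pos [0.4321 0.3744 0.0844] jaw 84.9 w 0.0116 F [-1.3 -2.2  6.7]
  go [ 110.  -115.5 -384.2] [-3.000e-02  8.131e+01  4.000e-02]
```

Emit:
{"op": "drive_tool", "data": {
  "plan": [
    [0,-10,0,0,0,0,5],
    [0,-30,0,0,0,0,5],
    [0,-70,0,0,0,0,5],
    [0,-105,0,0,0,0,5],
    [5,-116,-20,0,5,0,5],
    [16,-116,-55,0,12,0,5],
    [28,-116,-97,0,20,0,5],
    [40,-116,-140,0,28,0,5],
    [52,-116,-182,0,36,0,5],
    [64,-116,-225,0,44,0,5]
  ]
}}

```text
time: 12.7
position: [0.4751, 0.1436, 0.1994]
tool_rot: [-0.642, 0.296, -0.295, 0.642]
ft_force: [0.1, -0.8, -3.5]
grip_width: 0.0116
```

```bash
python3 -c "
from h import *
go([.5075,-.018,.19],3.6)"
```

```text
t 12.7 pos [0.4751 0.1436 0.1994] jaw 40.6 w 0.0116 F [ 0.1 -0.8 -3.5]
  go [143.8   9.3 -80.5] [ 2.000e-02  3.699e+01 -5.000e-02]
```

Emit:
{"op": "drive_tool", "data": {
  "plan": [
    [35,2,-20,0,8,0,5],
    [75,4,-40,0,16,0,5],
    [110,6,-60,0,24,0,5],
    [135,8,-75,0,32,0,5],
    [144,9,-80,0,37,0,5],
    [144,9,-80,0,37,0,5],
    [144,9,-80,0,37,0,5]
  ]
}}

```text
time: 13.4
position: [0.5087, -0.0158, 0.1903]
tool_rot: [0.517, -0.483, 0.482, -0.517]
ft_force: [0.2, 0.1, -3.6]
grip_width: 0.0116
```

```bash
python3 - <<'E'
from h import *
import pickle
o=get_obs(); im=camera("wrist"); C=cam("wrist",o); cv2.imwrite("pics/w4.png",im);cv2.imwrite("pics/s4.png",camera("scene"));pickle.dump((C,o),open("C4.pkl","wb"))
go([.5075,-.018,.19],3.6,o)
p=o["position"]; A=R.from_quat(o["tool_rot"]).as_matrix()
print("holes pred",proj(C,[p+A@[s*.073-.002,.0844-.006,0] for s in(1,-1)]).round(1).tolist())
print("pegs pred",proj(C,[[.5032,.0532,.08],[.5123,-.0899,.08]]).round(1).tolist())
c=cv2.resize(im[60:260,190:460],None,fx=2.9,fy=2.9,interpolation=cv2.INTER_CUBIC); cv2.imwrite("pics/w4c.png",c)
E
```

```text
t 13.4 pos [ 0.5087 -0.0158  0.1903] jaw 4.0 w 0.0116 F [ 0.2  0.1 -3.6]
  go [ 2.1  0.3 -1.3] [ 0.07  0.37 -0.07]
holes pred [[322.0, 284.9], [322.1, 118.8]]
pegs pred [[321.5, 126.8], [320.6, 271.7]]
```

View pics/w4c.png

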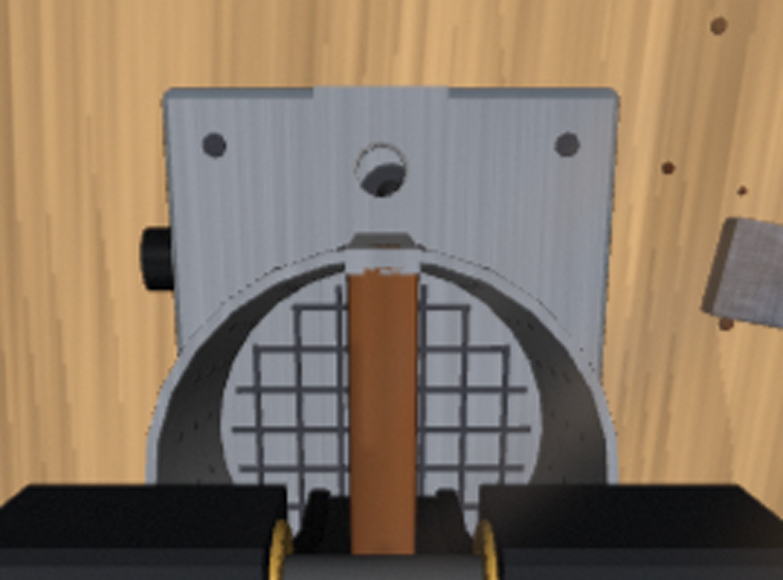

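```bash
python3 - <<'E'
from h import *
import pickle
C4,o=pickle.load(open("C4.pkl","rb"))
A=R.from_quat(o["tool_rot"]).as_matrix()
T=lambda W:((W-o["position"])@A*1000).round(1).tolist()   # tool frame mm
f=lambda x,y:[190+x/2.9-.5+.17,60+y/2.9-.33]
print("hole w4 tool",T(plane(C4,[f(381,170)],o["position"][2]-.0784)))
print("screws w4 tool",T(plane(C4,[f(214,145),f(567,145)],.05)))
g=lambda x,y:[277+x/4-.37,150+y/4-.37]
s=plane(cam("top"),[g(56,72),g(325,51),g(341,231),g(68,250)],.05); print("screws top",s[:,:2].round(4).tolist(),"mid",s.mean(0).round(4))
for a,b in((0,1),(3,2),(3,0),(2,1)): d=s[a]-s[b]; print(np.degrees(np.arctan2(d[1],d[0])).round(2),np.linalg.norm(d).round(4))
# w1: dark blobs on deck
ow=dict(position=np.array([.5032,.0064,.1794]),tool_rot=np.array([.516,-.484,.483,-.516])/np.linalg.norm([.516,-.484,.483,-.516])); C1=cam("wrist",ow)
im=cv2.imread("pics/w1.png"); gr=cv2.cvtColor(im,cv2.COLOR_BGR2GRAY); m=(gr<80).astype(np.uint8); m[:,:258]=0;m[:,402:]=0;m[:120]=0;m[250:]=0
n,_,st,ce=cv2.connectedComponentsWithStats(m)
for k in range(1,n):
    if st[k,4]>15: print("w1 blob",ce[k].round(1),st[k].tolist(),plane(C1,ce[k],.05)[0,:2].round(4))
im=cv2.imread("pics/w4.png");print("pegs base/top w4",proj(C4,[[.5032,.0532,.05],[.5032,.0532,.08]]).round(1).tolist())
c=[cv2.resize(cv2.imread("pics/w1.png")[125:180,290:365],(600,440),interpolation=cv2.INTER_CUBIC)[:,:400],cv2.resize(im[105:135,300:340],(400,300),interpolation=cv2.INTER_CUBIC)]
c[1]=np.vstack([c[1],np.zeros((140,400,3),np.uint8)])
cv2.imwrite("pics/z4.png",np.hstack(c))
E
```

```text
hole w4 tool [[-75.4, 78.5, -0.9]]
screws w4 tool [[-85.6, 140.5, -57.9], [-85.7, 140.3, 62.3]]
screws top [[0.5646, 0.0768], [0.5778, -0.1025], [0.4571, -0.1114], [0.4455, 0.0681]] mid [ 0.5112 -0.0172  0.05  ]
94.2 0.1797
93.71 0.1799
-175.86 0.1195
-175.8 0.121
w1 blob [266.2 133.4] [263, 130, 8, 8, 49] [0.4449 0.0658]
w1 blob [390.1 133.1] [387, 130, 7, 7, 43] [0.5648 0.074 ]
w1 blob [328.  150.8] [318, 140, 22, 22, 378] [0.5059 0.0531]
w1 blob [312.  186.3] [304, 181, 16, 14, 79] [0.4922 0.0166]
w1 blob [324. 211.] [320, 207, 9, 9, 17] [ 0.5061 -0.0085]
w1 blob [398.3 240.4] [395, 231, 7, 19, 122] [ 0.5872 -0.0357]
pegs base/top w4 [[321.6, 127.0], [321.5, 126.8]]
```

View pics/z4.png

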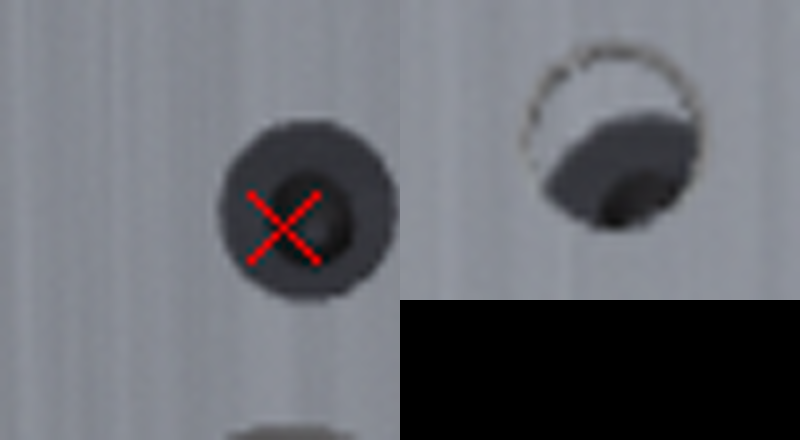

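Emit:
{"op": "drive_tool", "data": {
  "plan": [
    [3,0,1.5,0,0,0,5],
    [6.8,0,3.1,0,0,0,5],
    [6.8,10,3.1,0,0,0,5],
    [6.8,20,3.1,0,0,0,5],
    [6.8,20,3.1,0,0,0,5],
    [6.8,20,3.1,0,0,0,5]
  ]
}}

```text
time: 14.1
position: [0.5123, -0.0228, 0.1697]
tool_rot: [0.517, -0.483, 0.482, -0.516]
ft_force: [0.2, 0.6, -3.1]
grip_width: 0.012
```

```bash
python3 - <<'E'
from h import *
import pickle
o=get_obs(); im=camera("wrist"); C=cam("wrist",o); cv2.imwrite("pics/w5.png",im); sc=camera("scene");pickle.dump((C,o),open("C5.pkl","wb"))
go([.51,-.018,.135],4,o)
p=o["position"]; A=R.from_quat(o["tool_rot"]).as_matrix()
print(proj(cam("scene"),[.51,-.018,.08]))
a=cv2.resize(im[95:135,290:355],(520,320),interpolation=cv2.INTER_CUBIC)
b=cv2.resize(sc[130:250,240:370],(520,480),interpolation=cv2.INTER_CUBIC)[110:400]
b=b[:280]
cv2.imwrite("pics/z5.png",np.vstack([a,b]))
E
```

```text
t 14.1 pos [ 0.5123 -0.0228  0.1697] jaw 3.9 w 0.012 F [ 0.2  0.6 -3.1]
  go [-4.9 34.8 -1.9] [ 0.11 -0.1  -0.04]
[[311.08199122 203.55227828]]
```

View pics/z5.png

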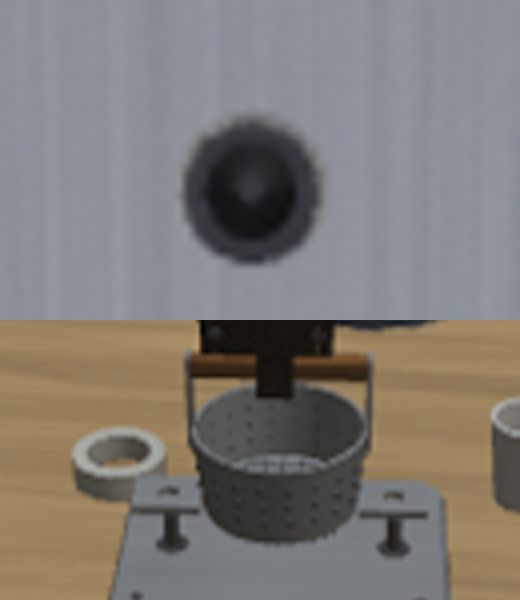

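The peg at (250,188) is concentric with the ear hole at (254,190), and the scene view shows both pegs under their holes. Lowering gently.

Emit:
{"op": "drive_tool", "data": {
  "plan": [
    [0,4,-0.3,0,0,0,5],
    [0,8,-0.3,0,0,0,5],
    [0,12,-0.3,0,0,0,5],
    [0,16,-0.3,0,0,0,5],
    [0,16,-0.3,0,0,0,5]
  ]
}}

```text
time: 14.7
position: [0.5121, -0.0229, 0.1539]
tool_rot: [0.517, -0.483, 0.482, -0.516]
ft_force: [-0.4, -0.8, -3.9]
grip_width: 0.0113
```

Emit:
{"op": "drive_tool", "data": {
  "plan": [
    [0,4,0,0,0,0,5],
    [0,8,0,0,0,0,5],
    [0,12,0,0,0,0,5],
    [0,14,0,0,0,0,5],
    [0,14,0,0,0,0,5]
  ]
}}

```text
time: 15.2
position: [0.5123, -0.023, 0.1401]
tool_rot: [0.517, -0.483, 0.482, -0.517]
ft_force: [-0.5, 0.5, -3.3]
grip_width: 0.0115
```

Emit:
{"op": "drive_tool", "data": {
  "plan": [
    [0,2,0,0,0,0,5],
    [0,4,0,0,0,0,5],
    [0,4,0,0,0,0,5]
  ]
}}

```text
time: 15.5
position: [0.5124, -0.023, 0.1363]
tool_rot: [0.517, -0.483, 0.483, -0.517]
ft_force: [0.6, 0.7, -3.9]
grip_width: 0.0114
```

Emit:
{"op": "drive_tool", "data": {
  "plan": [
    [0,1,0,0,0,0,5],
    [0,2,0,0,0,0,5],
    [0,2,0,0,0,0,5]
  ]
}}

```text
time: 15.8
position: [0.5127, -0.023, 0.1345]
tool_rot: [-0.517, 0.483, -0.483, 0.517]
ft_force: [-0.3, 0.7, -3.5]
grip_width: 0.0116
```

Emit:
{"op": "drive_tool", "data": {
  "plan": [
    [0,1,0,0,0,0,5],
    [0,1,0,0,0,0,5]
  ]
}}

```text
time: 16.0
position: [0.5124, -0.023, 0.1343]
tool_rot: [0.517, -0.483, 0.483, -0.517]
ft_force: [-3.0, 0.2, 3.0]
grip_width: 0.0115
```

Emit:
{"op": "drive_tool", "data": {
  "plan": [
    [0,1,0,0,0,0,5],
    [0,1,0,0,0,0,5]
  ]
}}

```text
time: 16.2
position: [0.5123, -0.023, 0.1343]
tool_rot: [0.517, -0.483, 0.483, -0.517]
ft_force: [-4.6, -0.2, 11.7]
grip_width: 0.0117
```

Emit:
{"op": "drive_tool", "data": {
  "plan": [
    [0,-1.5,0,0,0,0,50],
    [0,-1.5,0,0,0,0,50],
    [0,-1.5,0,0,0,0,50],
    [0,-1.5,0,0,0,0,50],
    [0,-1.5,0,0,0,0,50],
    [0,-10,0,0,0,0,50],
    [0,-40,0,0,0,0,50],
    [0,-80,0,0,0,0,50],
    [0,-110,0,0,0,0,50],
    [0,-110,0,0,0,0,50]
  ]
}}

```text
time: 17.2
position: [0.5157, -0.0237, 0.2474]
tool_rot: [-0.515, 0.479, -0.486, 0.519]
ft_force: [0.4, 0.1, 0.2]
grip_width: 0.0499
```

```bash
python3 - <<'E'
from h import *
o=get_obs(); im=camera("wrist"); sc=camera("scene"); tp=camera("top"); C=cam("wrist",o)
cv2.imwrite("pics/s6.png",sc)
for n,c,z in(("wrist",C,.05),("top",cam("top"),.05),("scene",cam("scene"),.05)):
    for t,zz in(("sieve",z),("sieve_bar",.15)):
        for d in mark_of(n,t)[:1]: print(n,t,round(d["conf"],2),plane(c,d["location"],zz).round(4)[0])
for d in mark_of("scene","brush_tip")[:2]+mark_of("scene","brush")[:2]: print(d)
go([.622,.25,.22],90,o)
a=cv2.resize(sc[150:260,230:390],(640,440),interpolation=cv2.INTER_CUBIC)
cv2.imwrite("pics/z6.png",np.vstack([a[100:400],cv2.resize(sc[200:280,380:460],(300,300),interpolation=cv2.INTER_CUBIC)]) if 0 else np.hstack([a[:,80:520],cv2.resize(sc[200:280,395:450],(302,440),interpolation=cv2.INTER_CUBIC)]))
E
```

```text
wrist sieve 0.59 [ 0.5101 -0.0177  0.05  ]
wrist sieve_bar 0.78 [ 0.5137 -0.0215  0.15  ]
top sieve 0.58 [0.619  0.2445 0.05  ]
top sieve_bar 0.62 [ 0.4077 -0.3897  0.15  ]
scene sieve 0.67 [ 0.5348 -0.0194  0.05  ]
scene sieve_bar 0.89 [ 0.5022 -0.0177  0.15  ]
t 17.2 pos [ 0.5157 -0.0237  0.2474] jaw 3.9 w 0.0499 F [0.4 0.1 0.2]
  go [-265.9   27.8  124.4] [ -0.32 -86.09   0.59]
```

View pics/z6.png

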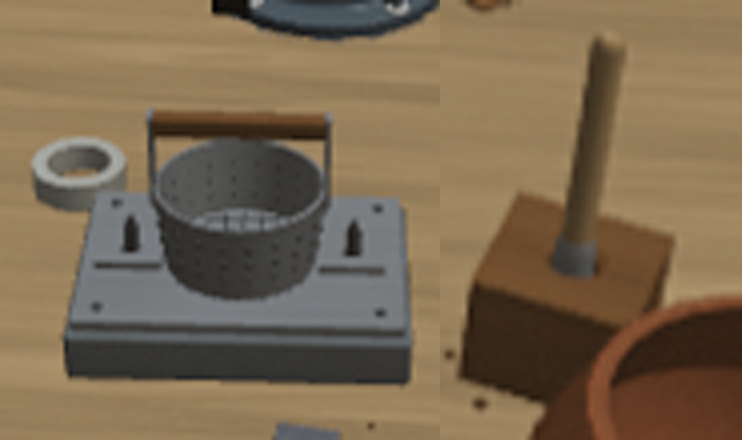

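Sieve sits flat with both pegs through the ears at (131,232) and (353,238); the brush stands in its block. Moving above the brush.

Emit:
{"op": "drive_tool", "data": {
  "plan": [
    [-27,0,12,0,-8.5,0,50],
    [-54,0,25,0,-17,0,50],
    [-80,0,37,0,-25.5,0,50],
    [-107,0,50,0,-34,0,50],
    [-133,0,62,0,-42.5,0,50],
    [-160,0,75,0,-51,0,50],
    [-187,0,87,0,-59.5,0,50],
    [-213,0,100,0,-68,0,50],
    [-240,0,112,0,-76.5,0,50],
    [-266,0,124,0,-85,0,50]
  ]
}}

```text
time: 18.75
position: [0.6184, 0.252, 0.242]
tool_rot: [0.707, -0.005, 0.004, -0.707]
ft_force: [0.4, -0.2, -0.4]
grip_width: 0.0502
```

Emit:
{"op": "drive_tool", "data": {
  "plan": [
    [0,10,0,0,-1,0,50],
    [0,10,0,0,-1,0,50],
    [0,10,0,0,-1,0,50]
  ]
}}

```text
time: 19.05
position: [0.6174, 0.2498, 0.2316]
tool_rot: [0.707, -0.002, 0.0, -0.707]
ft_force: [-0.6, -0.1, -0.2]
grip_width: 0.0503
```

```bash
python3 - <<'E'
from h import *
o=get_obs(); im=camera("wrist"); C=cam("wrist",o)
for t,z in(("holder",0),("brush",.005),("brush_tip",.005)):
    for d in mark_of("wrist",t)[:2]: print(t,round(d["conf"],2),np.round(d["location"]),plane(C,d["location"],z).round(4)[0])
go([.622,.25,.124],90,o)
for i,P in enumerate([[.6229,.2529,.055],[.6221,.2474,.17]]):
    u=proj(C,P)[0]; print(u.round()); cv2.drawMarker(im,tuple(int(v) for v in u),(0,0,255),1,8)
cv2.imwrite("pics/w7.png",im)
E
```

```text
holder 0.65 [324. 188.] [0.6276 0.2525 0.    ]
brush 0.96 [324. 187.] [0.6251 0.2527 0.005 ]
brush_tip 0.98 [326. 188.] [0.6266 0.2548 0.005 ]
t 19.05 pos [0.6174 0.2498 0.2316] jaw 89.8 w 0.0503 F [-0.6 -0.1 -0.2]
  go [  4.9 107.6   0.3] [ 0.06 -0.2  -0.14]
[325. 193.]
[319. 222.]
```

View pics/w7.png

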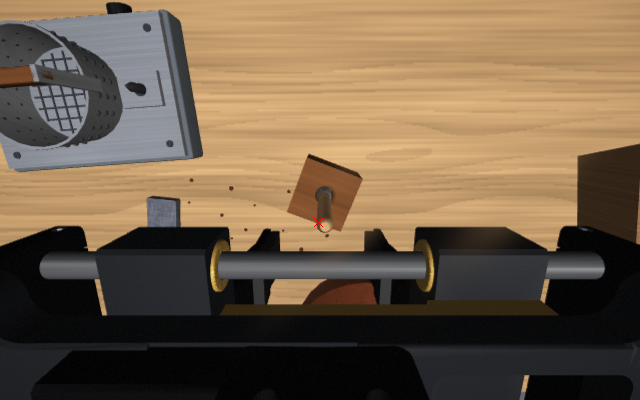

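Emit:
{"op": "drive_tool", "data": {
  "plan": [
    [7,30,2,0,0,0,50],
    [7,70,2,0,0,0,50],
    [7,95,2,0,0,0,45],
    [7,107,2,0,0,0,38],
    [7,107,2,0,0,0,30],
    [7,107,2,0,0,0,24],
    [7,107,2,0,0,0,18],
    [7,107,2,0,0,0,12],
    [7,107,2,0,0,0,8],
    [7,107,2,0,0,0,8]
  ],
  "newtons": 15
}}

```text
time: 20.25
position: [0.6262, 0.2528, 0.127]
tool_rot: [-0.707, -0.0, -0.002, 0.707]
ft_force: [-0.3, 0.5, 4.6]
grip_width: 0.0131
```

Emit:
{"op": "drive_tool", "data": {
  "plan": [
    [0,0,0,0,0,0,8],
    [0,0,0,0,0,0,8]
  ]
}}

```text
time: 20.45
position: [0.6262, 0.2529, 0.127]
tool_rot: [-0.707, -0.0, -0.002, 0.707]
ft_force: [0.3, -0.5, 6.3]
grip_width: 0.0134
```

```bash
python3 - <<'E'
from h import *
o=get_obs(); im=camera("wrist")
go([.622,.25,.26],90,o)
for d in mark_of("wrist","brush")[:2]+mark_of("wrist","brush_tip")[:1]: print(d)
E
```

```text
t 20.45 pos [0.6262 0.2529 0.127 ] jaw 89.9 w 0.0134 F [ 0.3 -0.5  6.3]
  go [  -3.9 -133.    -2.9] [-0.02 -0.1   0.16]
{'location': [321.7, 196.0], 'conf': 0.61}
{'location': [325.1, 201.3], 'conf': 0.81}
```

Emit:
{"op": "drive_tool", "data": {
  "plan": [
    [0,-8,0,0,0,0,8],
    [0,-30,0,0,0,0,8],
    [0,-60,0,0,0,0,8],
    [0,-95,0,0,0,0,8],
    [0,-125,0,0,0,0,8],
    [-5,-138,-20,0,0,0,8],
    [-17,-138,-55,0,0,0,8],
    [-31,-138,-100,0,0,0,8],
    [-45,-138,-145,0,0,0,8],
    [-59,-138,-190,0,0,0,8]
  ]
}}

```text
time: 21.6
position: [0.5635, 0.0606, 0.2625]
tool_rot: [0.707, -0.002, -0.001, -0.707]
ft_force: [-0.2, -0.6, -1.2]
grip_width: 0.0137
```

Emit:
{"op": "drive_tool", "data": {
  "plan": [
    [-12,0,-40,0,0,0,8],
    [-22,0,-70,0,0,0,8],
    [-26,0,-82,0,0,0,8],
    [-26,0,-82,0,0,0,8],
    [-26,0,-82,0,0,0,8]
  ]
}}

```text
time: 22.1
position: [0.5395, -0.0186, 0.2633]
tool_rot: [-0.707, 0.001, -0.001, 0.707]
ft_force: [-0.2, 0.4, -0.3]
grip_width: 0.0132
```

```bash
python3 - <<'E'
from h import *
o=get_obs(); im=camera("wrist"); C=cam("wrist",o); sc=camera("scene")
go([.541,-.0185,.188],90,o)
p=o["position"]; A=R.from_quat(o["tool_rot"]).as_matrix(); tip=p+A@[0,.122,0]
print("tip px",proj(C,tip).round(),proj(cam("scene"),tip).round())
for n,z in(("wrist",0),("scene",0)):
    for d in mark_of(n,"brush_tip")[:2]: print(n,d)
for d in mark_of("wrist","sieve")[:1]: print(plane(C,d["location"],.05).round(4))
a=cv2.resize(sc[110:260,230:390],(480,450),interpolation=cv2.INTER_CUBIC)
cv2.imwrite("pics/z8.png",np.hstack([a,cv2.resize(im[120:345,240:400],(320,450))]))
E
```

```text
t 22.1 pos [ 0.5395 -0.0186  0.2633] jaw 89.9 w 0.0132 F [-0.2  0.4 -0.3]
  go [ 1.5 75.3  0.1] [-0.06 -0.14 -0.03]
tip px [[322. 199.]] [[309. 189.]]
wrist {'location': [325.7, 200.1], 'conf': 0.86}
scene {'location': [306.0, 193.5], 'conf': 0.69}
[[ 0.5111 -0.0231  0.05  ]]
```

View pics/z8.png

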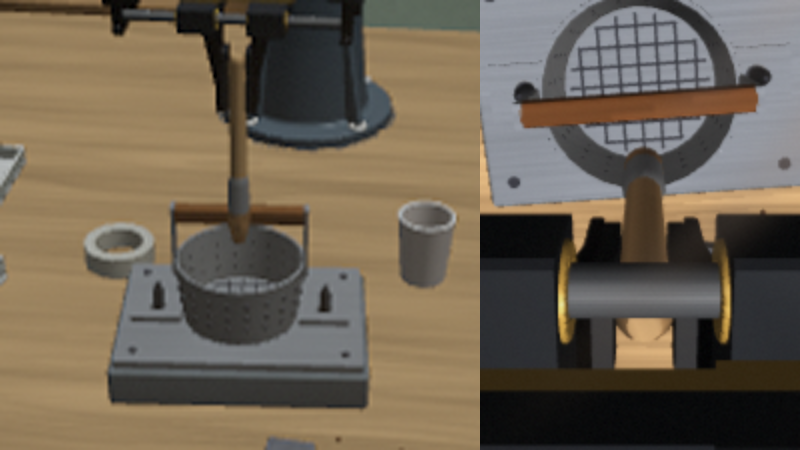

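The brush hangs upright above the +x side of the mouth, clear of the bar. Dipping.

Emit:
{"op": "drive_tool", "data": {
  "plan": [
    [0.5,15,0,0,0,0,8],
    [0.5,30,0,0,0,0,8],
    [0.5,45,0,0,0,0,8],
    [0.5,58,0,0,0,0,8],
    [0.5,68,0,0,0,0,8],
    [0.5,75,0,0,0,0,8],
    [0.5,75,0,0,0,0,8],
    [0.5,75,0,0,0,0,8],
    [0.5,75,0,0,0,0,8]
  ]
}}

```text
time: 23.25
position: [0.5408, -0.0192, 0.1892]
tool_rot: [0.707, -0.0, 0.001, -0.707]
ft_force: [0.6, -0.0, -0.3]
grip_width: 0.0133
```

```bash
python3 - <<'E'
from h import *
o=get_obs(); go([.5395,-.0186,.263],90,o); print(o["moment"])
im=camera("wrist")
for d in mark_of("wrist","sieve")[:1]: print(plane(cam("wrist",o),d["location"],.05).round(4))
E
```

```text
t 23.25 pos [ 0.5408 -0.0192  0.1892] jaw 89.9 w 0.0133 F [ 0.6 -0.  -0.3]
  go [ -1.2 -73.8   0.5] [ 0.02 -0.1   0.08]
[0.05325311 0.00196343 0.02480161]
[[ 0.5106 -0.0195  0.05  ]]
```

Emit:
{"op": "drive_tool", "data": {
  "plan": [
    [0,-15,0,0,0,0,8],
    [0,-40,0,0,0,0,8],
    [0,-70,0,0,0,0,8],
    [0,-76,0,0,0,0,8],
    [7,-76,20,0,0,0,8],
    [19,-76,60,0,0,0,8],
    [33,-76,105,0,0,0,8],
    [47,-76,150,0,0,0,8],
    [61,-76,195,0,0,0,8],
    [74,-76,235,0,0,0,8]
  ]
}}

```text
time: 24.35
position: [0.6146, 0.218, 0.2638]
tool_rot: [-0.707, 0.001, -0.0, 0.707]
ft_force: [0.6, -0.6, 0.4]
grip_width: 0.0135
```

Emit:
{"op": "drive_tool", "data": {
  "plan": [
    [8,0,27,0,0,0,8],
    [11,10,37,0,0,0,8],
    [11,40,37,0,0,0,8],
    [11,60,37,0,0,0,8],
    [11,65,37,0,0,0,8],
    [11,65,37,0,0,0,8],
    [11,65,37,0,0,0,8]
  ]
}}

```text
time: 25.05
position: [0.6264, 0.2522, 0.2003]
tool_rot: [-0.707, 0.0, -0.001, 0.707]
ft_force: [0.7, 0.2, -0.7]
grip_width: 0.0136
```

```bash
python3 - <<'E'
from h import *
o=get_obs(); go([.6262,.2529,.127],89.9,o)
im=camera("wrist"); C=cam("wrist",o)
for t,z in (("holder",0),("brush_tip",o["position"][2]-.122)):
    for d in mark_of("wrist",t)[:1]: print(t,d,plane(C,d["location"],z).round(4))
E
```

```text
t 25.05 pos [0.6264 0.2522 0.2003] jaw 89.8 w 0.0136 F [ 0.7  0.2 -0.7]
  go [-0.3 73.3  0.7] [-0.01 -0.05  0.08]
holder {'location': [322.8, 180.3], 'conf': 0.82} [[0.6214 0.2535 0.    ]]
brush_tip {'location': [322.7, 199.8], 'conf': 0.56} [[0.6275 0.2531 0.0783]]
```

Emit:
{"op": "drive_tool", "data": {
  "plan": [
    [-0.3,12,0.7,0,0,0,8],
    [-0.3,22,0.7,0,0,0,8],
    [-0.3,32,0.7,0,0,0,8],
    [-0.3,42,0.7,0,0,0,8],
    [-0.3,42,0.7,0,0,0,8]
  ]
}}

```text
time: 25.7
position: [0.6242, 0.2531, 0.155]
tool_rot: [0.707, -0.002, -0.001, -0.707]
ft_force: [0.7, -0.2, -1.1]
grip_width: 0.0133
```

Emit:
{"op": "drive_tool", "data": {
  "plan": [
    [0,8,0,0,0,0,8],
    [0,16,0,0,0,0,8],
    [0,24,0,0,0,0,8],
    [0,28,0,0,0,0,8],
    [0,28,0,0,0,0,8]
  ]
}}

```text
time: 26.2
position: [0.6248, 0.2533, 0.1285]
tool_rot: [0.707, -0.001, -0.0, -0.707]
ft_force: [0.1, -0.6, -0.4]
grip_width: 0.0137
```

Emit:
{"op": "drive_tool", "data": {
  "plan": [
    [0,1,0,0,0,0,8],
    [0,1,0,0,0,0,8]
  ]
}}

```text
time: 26.4
position: [0.6257, 0.2536, 0.1288]
tool_rot: [-0.707, 0.0, -0.001, 0.707]
ft_force: [0.1, -0.5, -0.9]
grip_width: 0.0134
```

Emit:
{"op": "drive_tool", "data": {
  "plan": [
    [0,1,0,0,0,0,8],
    [0,1,0,0,0,0,8]
  ]
}}

```text
time: 26.6
position: [0.6255, 0.2535, 0.1277]
tool_rot: [-0.707, 0.001, -0.001, 0.707]
ft_force: [0.3, -0.0, -0.4]
grip_width: 0.0136
```

Emit:
{"op": "drive_tool", "data": {
  "plan": [
    [0,1,0,0,0,0,8],
    [0,1,0,0,0,0,8]
  ]
}}

```text
time: 26.8
position: [0.6258, 0.2536, 0.1271]
tool_rot: [-0.707, 0.0, -0.001, 0.707]
ft_force: [0.1, -0.5, 1.9]
grip_width: 0.0136
```

Emit:
{"op": "drive_tool", "data": {
  "plan": [
    [0,0.6,0,0,0,0,8],
    [0,0.6,0,0,0,0,8]
  ]
}}

```text
time: 27.0
position: [0.6261, 0.2536, 0.127]
tool_rot: [-0.707, 0.0, -0.001, 0.707]
ft_force: [0.2, 0.3, 5.8]
grip_width: 0.0133
```

Emit:
{"op": "drive_tool", "data": {
  "plan": [
    [0,0,0,0,0,0,45],
    [0,0,0,0,0,0,45],
    [0,0,0,0,0,0,45],
    [0,0,0,0,0,0,45],
    [0,0,0,0,0,0,45],
    [0,-20,0,0,0,0,45],
    [0,-55,0,0,0,0,45],
    [0,-95,0,0,0,0,45],
    [0,-120,0,0,0,0,45],
    [0,-120,0,0,0,0,45]
  ]
}}

```text
time: 28.0
position: [0.6282, 0.2542, 0.2511]
tool_rot: [-0.706, -0.003, -0.004, 0.708]
ft_force: [0.0, 0.1, 0.0]
grip_width: 0.0448
```

```bash
python3 - <<'E'
from h import *
o=get_obs(); go([.6262,.2529,.24],89.9,o)
camera("wrist"); camera("top"); camera("scene"); W,T,S=cam("wrist",o),cam("top"),cam("scene")
for n,C,t,z in (("wrist",W,"brush_tip",.005),("wrist",W,"holder",0),("scene",S,"brush_tip",.005),("scene",S,"sieve_bar",.15),("top",T,"sieve",.05),("top",T,"tin",.005),("scene",S,"tin",.005),("scene",S,"jar",.005),("scene",S,"flask",0),("scene",S,"cup",0),("scene",S,"tape",0),("scene",S,"holder",0)):
    for d in mark_of(n,t)[:1]: print(n,t,round(d["conf"],2),np.round(d["location"]),plane(C,d["location"],z).round(4)[0])
E
```

```text
t 28.0 pos [0.6282 0.2542 0.2511] jaw 89.9 w 0.0448 F [0.  0.1 0. ]
  go [-2.1 11.  -1.3] [-0.13  0.    0.56]
wrist brush_tip 0.77 [323. 175.] [0.6256 0.2569 0.005 ]
wrist holder 0.93 [320. 178.] [0.6302 0.2528 0.    ]
scene sieve_bar 0.91 [308. 181.] [ 0.5136 -0.0253  0.15  ]
top sieve 0.92 [327. 189.] [ 0.507 -0.021  0.05 ]
top tin 0.7 [443. 210.] [ 0.4546 -0.3355  0.005 ]
scene tin 0.57 [206. 209.] [ 0.4603 -0.3264  0.005 ]
scene jar 0.72 [171. 202.] [ 0.432 -0.442  0.005]
scene flask 0.9 [208. 249.] [ 0.6248 -0.2668  0.    ]
scene cup 0.87 [368. 203.] [0.3688 0.1331 0.    ]
scene tape 0.85 [270. 194.] [ 0.354  -0.1609  0.    ]
scene holder 0.9 [413. 264.] [ 0.6252  0.245  -0.    ]
```

All checks agree with the goal state, so I'm handing in.

```bash
python3 -c "
from rig import *
print(hand_in())"
```

```text
the job is handed in; nothing more can be done
None
```

The job is done in the order asked and was handed in after about 29 s of the 72 s allowed. No verdict is reported.

- **Tin:** It stands upright in the +y part of the larger tray, set down until contact (7 N). The top and scene cameras place it at about (0.455, -0.333), within 1 cm of each other.
- **Sieve:** It sits over both pegs. Contact came at a TCP height of 0.1343 m, against 0.1344 m expected for fully home. The scene picture after release shows it flat, with both pegs through the ears.
- **Brush dip:** The bristle tip went about 41 mm down into the 53 mm deep sieve with no measurable contact force.
- **Brush return:** It went back to the same height it was picked up from (TCP 0.127 m), touched bottom at about 6 N and was released.
- **Last checks:** The gripper was clear and the force reading was zero. The jar, flask, cup and tape were within about 15 mm of their first readings, which is within the networks' scatter. I had no picture views left, so this last check used the networks only. The scene camera gave no brush tip reading at the end, but the wrist camera did, over the block.

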